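Open the mixing tub and nest the bowl set in it

ROBOT

A 6-joint arm with a two-finger parallel gripper is mounted at the origin on the work surface. World frame = base frame: x ahead of the robot, y to its left, z up, the work surface at z = 0. Lengths are in m, angles in rad, forces in N, time in s.
With the tool pointing down it reaches from about 0.3 to 0.775 m from the base axis. Payload 14.6 kg.
Tool frame: the origin (TCP) lies at the very end of the fingers, on their centre line; the grasp point (between the pads) lies 19 mm behind it; x points along the fingers, y is the direction in which the jaws open and shut, and the axes are right-handed (so a half turn about x gives the same grasp; the last joint's range is limited). The gripper opens to 94 mm and grips with 3 to 60 N. Pads are 16 mm wide; open, the fingers measure 119 mm over their backs; the gripper's body (75 mm by 177 mm) begins 78 mm behind the grasp point.
Start: joints at [-1.177, 0.3, 1.521, -0, 1.321, -0.067], TCP at [0.245, -0.493, 0.205] pointing down, gripper open.
Joint ranges: [-3.03, 3.03], [-0.79, 2.21], [0.23, 2.52], [-1.04, 4.18], [0, 3.07], [-2.55, 2.55]. Speed limits (rad/s): [2.22, 2.22, 2.57, 3.14, 3.14, 3.14].

INTERFACE

Orientations are given as [roll, pitch, yaw] about the fixed x, y, z axes, in that order (R = Rz(yaw) Ry(pitch) Rx(roll)).
In Python, from station import ctrl, viewer, hand_in gives the robot as it stands. The module is installed in compiled form; this text tells all that it offers.
- The arm moves only by the tool play_rows, never from a script. Its argument "deltas" is a list that holds one entry, the list of rows, each a list of 7 numbers: the shift along the tool's x, y, z in mm, then the turn, a rotation vector about the tool's x, y, z in rad, then the finger opening in mm, from 0 to 94. In form: [[[dx, dy, dz, ax, ay, az, gripper], ...]]. A call has 1 to 10 rows; each row shifts and turns the commanded pose from where the row before left it, along the tool's axes as they then stand; what a row does not reach is not made up. A row lasts 1/10 s, in which the tool goes at most 50 mm and 8.59 degrees, less where a joint would pass 70% of its speed; a pose out of reach is approached as far as the arm can. A call with a gripper value outside its range is refused whole. The fingers move at their own pace and stop on an object; "grip_force" is the grip in N (left out, the last holds). Time passes only in rows, so rows that do not move let the fingers close. It gives the time, the measured TCP pose, the force and the opening at its end, in the units of the state.
- ctrl.get_obs(): the state, without advancing time (a new reading comes with each control period).
- viewer.camera(name): name is "scene" or "top" or "wrist"; returns a dict with "img" (384x512x3 uint8, red, green, blue), "fx", "fy", "cx", "cy" (pixels), "rvec" (rotation vector, rad) and "tvec" (3), from world to camera coordinates, as OpenCV has them. Camera axes: x right, y down, z forward; pixel columns grow to the right and rows downward; lengths in m; the calibration is good to about 2 mm. A picture is of the moment at which its call begins. There is no depth.
- hand_in(): hands the job in, once; it reports no verdict.
The state is a dict: "time_s": time; "qpos": joint angles; "joint_vel": joint speeds; "tau": joint torques, N m; "ee_pos": TCP position; "eef_rot": TCP orientation; "force": force on the tool from outside, world axes, zero at the start; "moment": the same for the moment, N m; "grip_width": finger opening in m.
Only numpy, scipy, OpenCV 4.12 (cv2) and the standard library are available. Lean on these libraries where they do the work, as an engineer would, in place of code of your own. Each camera call takes 0.05 s, during which the arm holds its last target.

TASK

Pack the hair-colour mixing bowls into their tub on the shop counter: lift the yellow lid off the black tub and lay it gently, knob up, on the grey square mat, without its edge hanging noticeably over. Then set the green bowl down in the tub, let go of it, and after that set the orange bowl down inside the green one, each lowered gently, standing flat on the bottom. Leave the tub where it stands and the green jar and the white bottle undisturbed.

Things in the scene. Friction and masses are not known exactly. Their poses are not given: they have to be found in the camera images.
- tub: Black round open tub, 150 mm outside diameter, 134 mm inside diameter, 74 mm high, about 0.55 kg, loose on the counter. Inside bottom 18 mm above the underside. Origin at the centre of the underside, z up. At the start the lid closes it.
- lid: Yellow round lid, 156 mm across, lying loosely on the tub: an 8 mm flange rests on the rim; a boss below it, 124 mm wide and 8 mm deep, sits in the mouth with 5 mm play. About 0.16 kg. Origin: centre of the boss's underside (66 mm above the counter when on the tub), z up through the knob. Lifts straight off.
- lid_knob (a point): Centre of the lid's black round knob, 36 mm diameter and 26 mm high; this point is 37 mm above the lid's origin, 13 mm below the knob's top.
- medium: Green round open bowl, 116 mm outside diameter, 100 mm inside, 72 mm high, about 0.20 kg. Straight 8 mm wall: pinch the rim anywhere, one finger inside, one outside. Inside bottom 18 mm above the underside. Origin: centre of the underside, z up. It fits in the tub with 9 mm play all round and its rim then stands 16 mm above the tub's rim.
- small: Orange round open bowl, 84 mm outside diameter, 68 mm inside, 70 mm high, about 0.14 kg. Straight 8 mm wall: pinch the rim anywhere, one finger inside, one outside. Inside bottom 18 mm above the underside. Origin: centre of the underside, z up. It fits in the green bowl with 8 mm play all round and its rim then stands 16 mm above the green rim.
- mat: Grey square plastic mat, 220 x 220 mm, 4 mm thick, fixed to the counter. Origin at the centre of its underside, x and y along its sides.
- gel_jar: Bystander: green closed gel jar with black cap, 84 mm diameter, 85 mm high. Origin at the centre of its underside.
- lotion: Bystander: white bottle with blue cap, 54 mm diameter, 135 mm high. Origin at the centre of its underside.
Things that resemble listed ones, but are neither listed nor needed, are in the scene too. Of the things that look like the lid, the largest one is meant.

How it is judged:
On the way, in this order (a step that is already met when the one before it is completed fails the run):
1. the lid lies flat, knob up, on the mat and is let go (x of lid in the frame of mat between -0.045 and 0.045 m and y of lid in the frame of mat between -0.045 and 0.045 m and z of lid in the frame of mat below 0.012 m and angle between lid's own z axis and vertical below 0.1 rad and linear speed of lid below 0.03 m/s and contact force between lid and the fingers below 0.3 N), for 0.2 s.
2. the green bowl stands flat on the tub's bottom and is let go (horizontal distance between medium and tub below 0.013 m and z of medium in the frame of tub between 0.012 and 0.022 m and angle between medium's own z axis and vertical below 0.1 rad and linear speed of medium below 0.03 m/s and contact force between medium and the fingers below 0.3 N), for 0.2 s.
3. the orange bowl stands flat on the green bowl's bottom and is let go (horizontal distance between small and medium below 0.012 m and z of small in the frame of medium between 0.012 and 0.022 m and angle between small's own z axis and vertical below 0.1 rad and linear speed of small below 0.03 m/s and contact force between small and the fingers below 0.3 N), for 0.2 s.
At the end, for the whole second after the job is handed in: Lid knob up and level (0.1 rad) on the mat, centre within 45 mm of the mat's along each side; green bowl flat on the tub's inside bottom, orange bowl flat on the green one's (underside 12 to 22 mm above the outer vessel's); tub upright, moved under 40 mm; all let go, at rest (all of step 1 and all of step 2 and all of step 3 and distance of tub from where it was at the start of the episode below 0.04 m and angle between tub's own z axis and vertical below 0.1 rad and linear speed of tub below 0.03 m/s); the robot touches nothing.
It fails at once if the green jar or the white bottle is shifted by more than 30 mm or knocked over (distance of any of gel_jar, lotion from where it was at the start of the episode above 0.03 m or angle between any of gel_jar, lotion's own z axis and vertical above 0.5 rad).
It fails at once if the tub is shifted by more than 60 mm or tipped by more than 0.35 rad (distance of tub from where it was at the start of the episode above 0.06 m or angle between tub's own z axis and vertical above 0.35 rad).
It fails at once if the lid is dropped or slammed on the mat (faster than 0.6 m/s just above it) (z of lid in the frame of mat below 0.025 m and linear speed of lid above 0.6 m/s).
It fails at once if the green bowl is dropped into the tub (faster than 0.6 m/s near its bottom) (horizontal distance between medium and tub below 0.03 m and z of medium in the frame of tub below 0.035 m and linear speed of medium above 0.6 m/s).
It fails at once if the orange bowl is dropped into the green bowl (faster than 0.6 m/s near its bottom) (horizontal distance between small and medium below 0.03 m and z of small in the frame of medium below 0.035 m and linear speed of small above 0.6 m/s).
It also fails if it takes over 72 s, if anything falls off the work surface, if the arm or the gripper's body presses on something with over 40 N, if the wrist force passes 120 N, or if a joint passes its speed limit or range.

## Working session

There is one attempt and no reset: what is moved stays moved. The work goes in short steps, Python scripts to look and compute and a tool call to move; the robot and the scene stay as the last step left them, time stands still between calls to the robot, and variables do not carry over. Pictures are saved under pics/ and viewed, and the job is handed in when it is done.

Besides the shell and the picture viewer there is one more tool, called after ">>>" by a JSON object that holds its "fn" and its "kwargs". play_rows: Moves the arm, as the interface text tells. Its arguments: {"type":"object","properties":{"deltas":{"type":"array","items":{"type":"array","items":{"type":"array","items":{"type":"number"}}}},"grip_force":{"type":"number"}},"required":["deltas"]}

```bash
mkdir -p pics; python3 - <<'E'
from station import ctrl, viewer
import cv2,numpy as np
o=ctrl.get_obs();print({k:np.round(v,3).tolist() for k,v in o.items()})
for n in ("scene","top","wrist"):
    c=viewer.camera(n);cv2.imwrite(f"pics/{n}0.png",c["img"][...,::-1])
    print(n,c["fx"],c["cx"],c["cy"],np.round(c["rvec"],3),np.round(c["tvec"],3))
E
```

```text
{'time_s': 0.0, 'qpos': [-1.177, 0.3, 1.522, 0.0, 1.321, -0.067], 'joint_vel': [0.0, 0.001, -0.002, 0.001, -0.0, 0.0], 'tau': [-0.002, -53.182, -35.274, 0.071, 0.024, -0.0], 'ee_pos': [0.244, -0.492, 0.205], 'eef_rot': [-1.682, 1.57, 1.92], 'force': [-0.52, 0.178, 0.408], 'moment': [-0.009, -0.036, -0.03], 'grip_width': 0.094}
scene 419.4639710703106 252.48220581042477 198.32940067908905 [ 1.076  2.308 -1.071] [ 0.419 -0.189  1.466]
top 496.9490145722925 255.1228615301843 191.12267158306685 [ 2.115 -2.156  0.186] [-0.074  0.594  1.363]
wrist 294.3675079129035 257.7508222252917 193.8949528405726 [-2.49   1.545  0.19 ] [-0.549 -0.025  0.39 ]
```

```bash
ls . pics
```

```text
.:
pics

pics:
scene0.png
top0.png
wrist0.png
```

View pics/scene0.png

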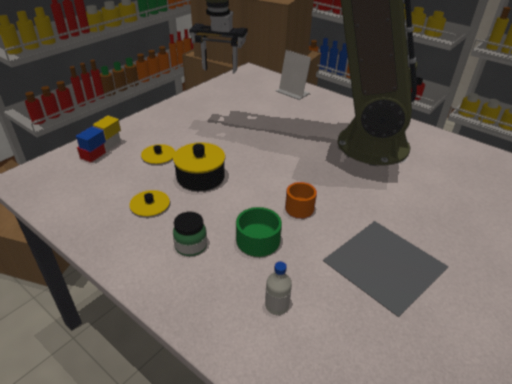

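View pics/top0.png

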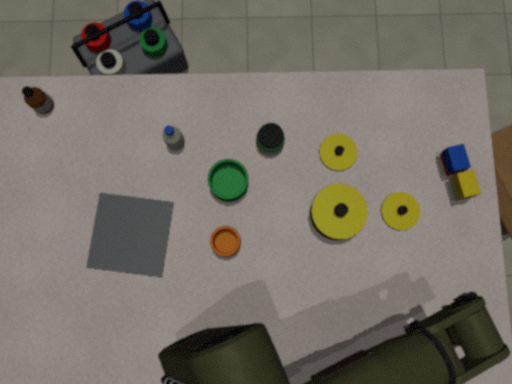

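View pics/wrist0.png

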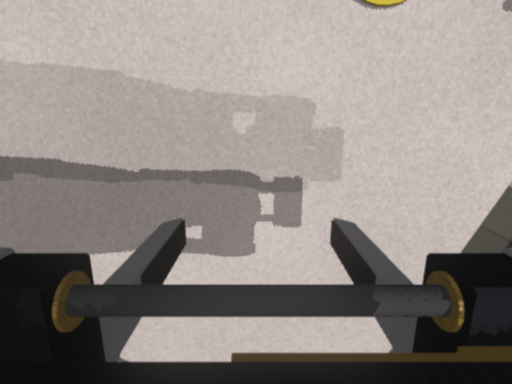

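The candidates for the lid in the top view are the yellow discs at (340,211), (338,152) and (401,211). The one at (340,211) is the largest and sits on the black tub in the scene view at (200,165), so it is the lid. The green bowl is at (228,180); the dark disc at (270,138) is the closed gel jar. The orange bowl is at (226,241), the mat at (131,234), and the white bottle at (172,137).

```bash
cat > h.py <<'E'
from station import ctrl, viewer
import cv2,numpy as np
def cam(n,save=None):
    c=viewer.camera(n)
    if save: cv2.imwrite(f"pics/{save}.png",c["img"][...,::-1])
    return c
def ray(c,uv,z):
    R=cv2.Rodrigues(np.array(c["rvec"],float))[0];t=np.array(c["tvec"],float).ravel()
    o=-R.T@t;d=R.T@np.array([(uv[0]-c["cx"])/c["fx"],(uv[1]-c["cy"])/c["fy"],1])
    return o+d*(z-o[2])/d[2]
def hsv(c): return cv2.cvtColor(c["img"],cv2.COLOR_RGB2HSV)
R={"yellow":((22,120,80),(34,255,255)),"green":((50,120,40),(80,255,255)),"orange":((5,150,80),(16,255,255)),"grey":((60,10,60),(130,80,130))}
def blobs(c,col,amin=150):
    m=cv2.inRange(hsv(c),*R[col])
    m=cv2.morphologyEx(m,cv2.MORPH_OPEN,np.ones((3,3)))
    cs,_=cv2.findContours(m,cv2.RETR_EXTERNAL,cv2.CHAIN_APPROX_NONE)
    return sorted([k for k in cs if cv2.contourArea(k)>amin],key=cv2.contourArea,reverse=True)
def circ(c,k,z):
    P=np.array([ray(c,p,z)[:2] for p in cv2.convexHull(k)[:,0].astype(float)])
    # least-squares circle
    A=np.c_[2*P,np.ones(len(P))];s=np.linalg.lstsq(A,(P**2).sum(1),rcond=None)[0]
    return s[:2],np.sqrt(s[2]+s[:2]@s[:2])
E
python3 - <<'E'
from h import *
c=cam("top")
Rm=cv2.Rodrigues(np.array(c["rvec"]))[0];print("campos",-Rm.T@np.array(c["tvec"]).ravel())
for col,z in (("yellow",.082),("green",.072),("orange",.07),("grey",.004)):
    for k in blobs(c,col):
        (u,v),_,_=cv2.fitEllipse(k);p,r=circ(c,k,z)
        print(col,int(u),int(v),cv2.contourArea(k),np.round(p,4),"r",round(r,4))
        if col=="grey":
            b=cv2.boxPoints(cv2.minAreaRect(k)); print([np.round(ray(c,q,.004)[:2],4).tolist() for q in b])
s=cam("scene")
for col,z in (("green",.072),("orange",.07),("yellow",.082)):
    for k in blobs(s,col):
        (u,v),_,_=cv2.fitEllipse(k); print("scene",col,int(u),int(v),cv2.contourArea(k),np.round(circ(s,k,z)[0],4))
for n,uv,z in (("jar",(270,138),.085),("bottle",(169,131),.135),("knob",(341,210.5),.116)): print(n,ray(c,uv,z))
crop=c["img"][120:270,190:430,::-1];cv2.imwrite("pics/crop0.png",cv2.resize(crop,None,fx=3,fy=3))
E
```

```text
campos [ 0.35510912 -0.07631038  1.44402623]
yellow 338 211 2354.0 [ 0.5273 -0.3162] r 0.0769
yellow 400 210 1101.0 [ 0.5253 -0.4857] r 0.053
yellow 337 151 1030.0 [ 0.6961 -0.3211] r 0.0529
yellow 468 183 410.5 [ 0.5975 -0.679 ] r 0.0368
green 227 179 1179.0 [ 0.6233 -0.0097] r 0.0569
green 152 39 298.5 [1.0479 0.2096] r 0.04
orange 225 241 600.5 [ 4.51e-01 -3.00e-04] r 0.0403
scene green 258 231 1724.0 [0.6538 0.0105]
scene green 147 3 174.0 [-0.4123 -1.6838]
scene orange 300 199 845.5 [0.4849 0.0208]
scene yellow 186 156 1466.5 [ 0.5594 -0.3524]
scene yellow 149 202 794.0 [ 0.7646 -0.2579]
scene yellow 106 124 297.0 [ 0.6016 -0.6657]
scene yellow 6 34 234.5 [ 0.3527 -1.7859]
scene yellow 24 29 220.0 [ 0.1842 -1.7547]
scene yellow 41 25 218.5 [ 0.1598 -1.7658]
scene yellow 437 21 162.0 [-1.2713 -0.2786]
jar [ 0.7381858  -0.13060797  0.085     ]
bottle [0.7488903  0.14629117 0.135     ]
knob [ 0.524109  -0.3157412  0.116    ]
```

View pics/crop0.png

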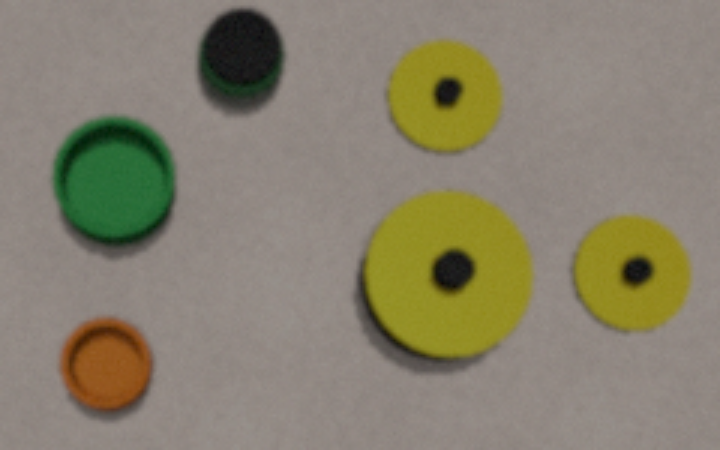

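```bash
cat >> h.py <<'E'
from scipy.spatial.transform import Rotation as Ro
def tool():
    o=ctrl.get_obs(); return np.array(o["ee_pos"]),Ro.from_euler("xyz",o["eef_rot"]).as_matrix()
def go(target):
    p,T=tool(); d=(T.T@(np.array(target)-p))*1000; return np.round(d,1)
E
python3 - <<'E'
from h import *
p,T=tool();print(p);print(np.round(T,3))
c=cam("top"); h=hsv(c); print(h[234,131],h[300,131],h[220,110])
m=cv2.inRange(c["img"],(40,40,40),(105,115,115)); m[:185]=0;m[285:]=0;m[:,:80]=0;m[:,185:]=0
k=max(cv2.findContours(m,0,1)[0],key=cv2.contourArea); b=cv2.boxPoints(cv2.minAreaRect(k))
w=np.array([ray(c,q,.004)[:2] for q in b]);print(b,w.round(4),w.mean(0),np.linalg.norm(w-np.roll(w,1,0),axis=1))
print(go([.526,-.316,.2]))
E
```

```text
[ 0.244528   -0.49251433  0.20519045]
[[-0.     0.445 -0.896]
 [ 0.    -0.896 -0.445]
 [-1.    -0.001 -0.   ]]
[108  16  79] [ 12  28 139] [105   6  80]
[[ 86.18919 266.86487]
 [ 99.05406 189.67567]
 [173.64867 202.1081 ]
 [160.7838  279.2973 ]] [[0.3898 0.4015]
 [0.6135 0.3722]
 [0.5724 0.1529]
 [0.3506 0.1877]] [0.4815607  0.27856703] [0.21729024 0.22559334 0.22308485 0.22453547]
[   5.3  -33.  -330.6]
```

>>> {"fn": "play_rows", "kwargs": {"deltas": [[[0.5,-3.3,-33,0,0,0,94],[0.5,-3.3,-33,0,0,0,94],[0.5,-3.3,-33,0,0,0,94],[0.5,-3.3,-33,0,0,0,94],[0.5,-3.3,-33,0,0,0,94],[0.5,-3.3,-33,0,0,0,94],[0.5,-3.3,-33,0,0,0,94],[0.5,-3.3,-33,0,0,0,94],[0.5,-3.3,-33,0,0,0,94],[0.5,-3.3,-33,0,0,0,94]]]}}

```text
time_s: 1.3
ee_pos: [0.5265, -0.3154, 0.2004]
eef_rot: [-0.825, 1.571, 2.778]
force: [0.2, 0.0, 0.4]
grip_width: 0.0942
```

```bash
python3 - <<'E'
from h import *
p,T=tool();print(p,ctrl.get_obs()["qpos"]);print(go([.526,-.316,.09]))
c=cam("wrist","w1")
for k in blobs(c,"yellow",300): print(cv2.contourArea(k),circ(c,k,.082))
m=cv2.inRange(c["img"],(0,0,0),(60,60,60))
E
```

```text
[ 0.52653622 -0.31542502  0.20037285] [-5.99380101e-01  4.47080883e-01  1.33234446e+00 -2.48841373e-05
  1.36226884e+00  5.10582365e-01]
[110.4   0.3   0.7]
16649.5 (array([ 0.52892164, -0.31660214]), np.float64(0.07661963396594176))
7443.0 (array([ 0.68989671, -0.3244508 ]), np.float64(0.04543548735394878))
3918.0 (array([ 0.54485294, -0.46361733]), np.float64(0.04552538122141404))
```

View pics/w1.png

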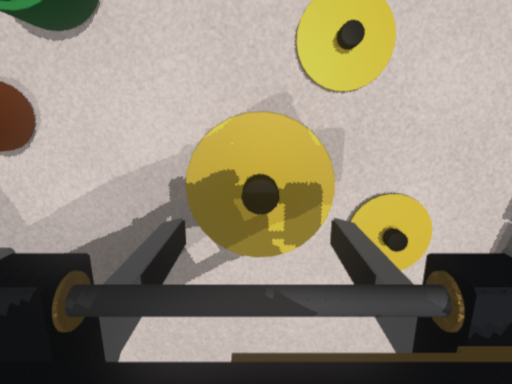

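The wrist view shows the big yellow lid with its knob at (260,194), centred between the fingers, and two smaller lids at (345,40) and (390,235). I'll go down on the knob.

>>> {"fn": "play_rows", "kwargs": {"deltas": [[[20,1,-1,0,0,0,94],[25,0,0,0,0,0,80],[25,0,0,0,0,0,70],[22,0,0,0,0,0,60],[16,0,0,0,0,0,55],[0,0,0,0,0,0,50],[0,0,0,0,0,0,35],[0,0,0,0,0,0,25],[0,0,0,0,0,0,20],[0,0,0,0,0,0,20]]], "grip_force": 30}}

```text
time_s: 2.35
ee_pos: [0.5272, -0.3171, 0.0936]
eef_rot: [2.055, 1.569, -0.626]
force: [0.3, -0.3, 6.0]
grip_width: 0.0352
```

>>> {"fn": "play_rows", "kwargs": {"deltas": [[[0,0,0,0,0,0,20],[0,0,0,0,0,0,20],[-4,0,0,0,0,0,20],[-8,0,0,0,0,0,20],[-12,0,0,0,0,0,20],[-16,0,0,0,0,0,20],[-20,0,0,0,0,0,20],[-20,0,0,0,0,0,20],[-16,0,0,0,0,0,20],[-4,0,0,0,0,0,20]]]}}

```text
time_s: 3.35
ee_pos: [0.5273, -0.3171, 0.1953]
eef_rot: [2.083, 1.567, -0.598]
force: [-0.5, 0.1, -1.1]
grip_width: 0.0358
```

```bash
python3 - <<'E'
from h import *
p,T=tool();o=ctrl.get_obs();print(p,o["grip_width"],o["force"])
print(go([.4816,.2786,.192]))
c=cam("top","t1");s=cam("scene","s1");cam("wrist","w2")
E
```

```text
[ 0.52734797 -0.31711838  0.19525292] 0.03581328374569523 [-0.528818    0.09198332 -1.07022359]
[   1.9 -553.9 -223.9]
```

View pics/s1.png

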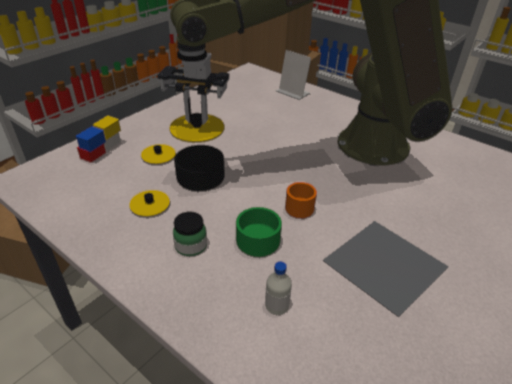

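View pics/w2.png

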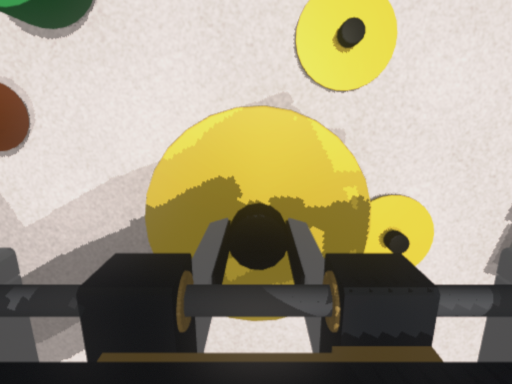

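The lid is held level, clear of the open tub, which hasn't moved (scene (200,167)). Carrying it to the mat.

>>> {"fn": "play_rows", "kwargs": {"deltas": [[[0,-10,-4,0,0,0,20],[0,-20,-8,0,0,0,20],[0,-30,-12,0,0,0,20],[0,-33,-13.3,0,0,0,20],[0,-33,-13.3,0,0,0,20],[0,-33,-13.3,0,0,0,20],[0,-33,-13.3,0,0,0,20],[0,-33,-13.3,0,0,0,20],[0,-33,-13.3,0,0,0,20],[0,-33,-13.3,0,0,0,20]]]}}

```text
time_s: 4.5
ee_pos: [0.5013, -0.0021, 0.1918]
eef_rot: [-0.642, 1.57, 2.961]
force: [0.4, -0.1, -1.1]
grip_width: 0.0356
```

>>> {"fn": "play_rows", "kwargs": {"deltas": [[[0,-33,-13.3,0,0,0,20],[0,-33,-13.3,0,0,0,20],[0,-33,-13.3,0,0,0,20],[0,-33,-13.3,0,0,0,20],[0,-33,-13.3,0,0,0,20],[0,-33,-13.3,0,0,0,20],[0,-33,-13.3,0,0,0,20],[0,-21,-9,0,0,0,20],[0,-10,-4,0,0,0,20],[0,0,0,0,0,0,20]]]}}

```text
time_s: 5.5
ee_pos: [0.4801, 0.2785, 0.1918]
eef_rot: [-0.014, 1.57, -2.693]
force: [-0.6, -1.1, -0.4]
grip_width: 0.0355
```

```bash
python3 - <<'E'
from h import *
p,T=tool();o=ctrl.get_obs();print(p,o["grip_width"],np.round(o["qpos"],2));print(np.round(T,3))
print(go([.4816,.2786,.034]))
c=cam("top","t2");s=cam("scene","s2")
E
```

```text
[0.48009134 0.27850724 0.19179475] 0.03549345128714837 [0.46 0.32 1.52 0.   1.3  1.57]
[[-0.001  0.446 -0.895]
 [-0.    -0.895 -0.446]
 [-1.    -0.     0.001]]
[157.8   0.6  -1.6]
```

View pics/t2.png

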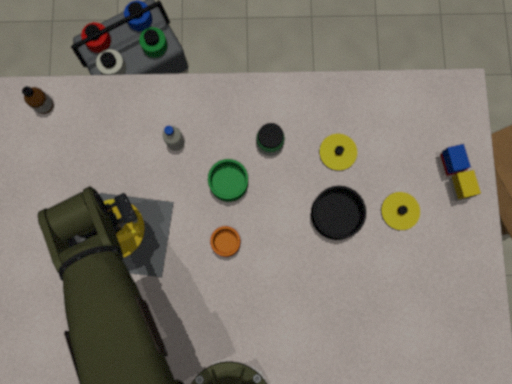

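View pics/s2.png

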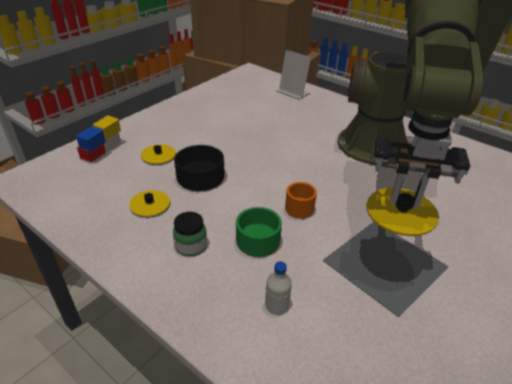

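The lid hangs over the mat (scene (403,210)), still level. Lowering it.

>>> {"fn": "play_rows", "kwargs": {"deltas": [[[10,0,-1.6,0,0,0,20],[20,0.6,0,0,0,0,20],[25,0,0,0,0,0,20],[25,0,0,0,0,0,20],[25,0,0,0,0,0,20],[20,0,0,0,0,0,20],[12,0,0,0,0,0,20],[8,0,0,0,0,0,20],[4,0,0,0,0,0,20],[0,0,0,0,0,0,20]]]}}

```text
time_s: 6.6
ee_pos: [0.4827, 0.2779, 0.0435]
eef_rot: [-3.133, 1.571, 0.47]
force: [-0.5, 0.2, -1.0]
grip_width: 0.0351
```

>>> {"fn": "play_rows", "kwargs": {"deltas": [[[2,0,0,0,0,0,20],[2,0,0,0,0,0,20],[2,0,0,0,0,0,20],[2,0,0,0,0,0,20],[1,0,0,0,0,0,20],[0,0,0,0,0,0,20]]]}}

```text
time_s: 7.2
ee_pos: [0.4824, 0.2779, 0.0343]
eef_rot: [-0.051, 1.571, -2.732]
force: [0.1, -0.4, -1.1]
grip_width: 0.0351
```

>>> {"fn": "play_rows", "kwargs": {"deltas": [[[1,0,0,0,0,0,20],[1,0,0,0,0,0,20],[1,0,0,0,0,0,20],[0,0,0,0,0,0,20]]]}}

```text
time_s: 7.6
ee_pos: [0.4826, 0.278, 0.0316]
eef_rot: [-2.839, 1.571, 0.764]
force: [-1.2, -0.1, 2.0]
grip_width: 0.0352
```

>>> {"fn": "play_rows", "kwargs": {"deltas": [[[0.5,0,0,0,0,0,20],[0,0,0,0,0,0,45],[0,0,0,0,0,0,60],[0,0,0,0,0,0,80],[0,0,0,0,0,0,94],[0,0,0,0,0,0,94],[-10,0,0,0,0,0,94],[-20,0,0,0,0,0,94],[-30,0,0,0,0,0,94],[-30,0,0,0,0,0,94]]]}}

```text
time_s: 8.6
ee_pos: [0.4824, 0.2779, 0.1226]
eef_rot: [0.032, 1.571, -2.648]
force: [0.1, -0.3, 0.1]
grip_width: 0.0936
```

```bash
python3 - <<'E'
from h import *
p,T=tool();o=ctrl.get_obs();print(p,o["grip_width"],np.round(o["qpos"],2))
w=cam("wrist","w3");s=cam("scene","s3")
for k in blobs(w,"yellow",300): print(circ(w,k,.020))
for u in (-1,1):
  q=np.array([.6233,-.0097,.15])+u*.054*np.array([.446,-.895,0]); print("green pinch",u,q,go(q))
E
```

```text
[0.48238347 0.2778862  0.12256532] 0.09355421780961867 [ 0.46  0.4   1.59 -0.    1.15  1.57]
(array([0.48387534, 0.2788985 ]), np.float64(0.07706554703762007))
green pinch -1 [0.599216 0.03863  0.15    ] [-24.3 266.3   3.6]
green pinch 1 [ 0.647384 -0.05803   0.15    ] [-24.3 374.3   3.4]
```

View pics/w3.png

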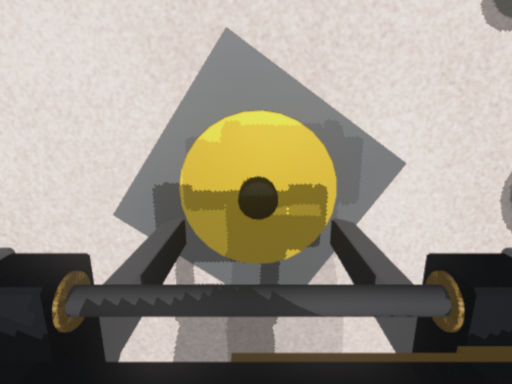

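View pics/s3.png

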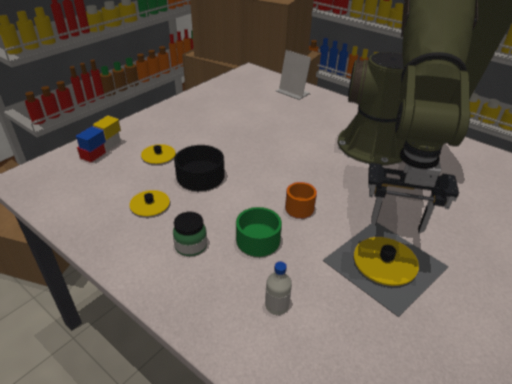

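The lid lies flat near the mat's centre (wrist (258,187), about 2 mm off) and is let go. The green bowl is next; I'll pinch the side of its rim nearer the mat.

>>> {"fn": "play_rows", "kwargs": {"deltas": [[[-8,14,0.4,0,0,0,94],[-8,28,0.4,0,0,0,80],[-8,32,0.4,0,0,0,60],[0,32,0.4,0,0,0,50],[0,32,0.4,0,0,0,40],[0,32,0.4,0,0,0,40],[0,32,0.4,0,0,0,40],[0,32,0.4,0,0,0,40],[0,22,0.4,0,0,0,40],[0,10,0,0,0,0,40]]]}}

```text
time_s: 9.7
ee_pos: [0.5977, 0.0355, 0.1443]
eef_rot: [-0.302, 1.569, -2.985]
force: [-1.3, 0.3, 0.5]
grip_width: 0.04
```

```bash
python3 - <<'E'
from h import *
p,T=tool();o=ctrl.get_obs();print(p,o["grip_width"],np.round(o["qpos"],2))
w=cam("wrist","w4");t=cam("top","t4")
for n,c in (("w",w),("t",t)):
  for k in blobs(c,"green",300): print(n,circ(c,k,.072))
E
```

```text
[0.59772082 0.03549921 0.14425907] 0.0400008380888166 [-0.    0.46  1.44 -0.    1.24  1.11]
w (array([ 0.62817772, -0.00727715]), np.float64(0.05636775889515645))
t (array([ 0.60679611, -0.0297972 ]), np.float64(0.03852928544065621))
t (array([1.04167485, 0.20744451]), np.float64(0.043950392470478765))
```

View pics/w4.png

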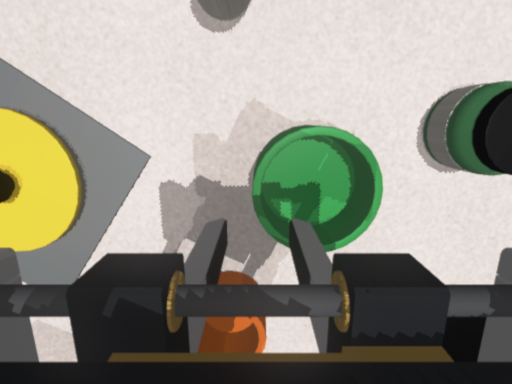

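View pics/t4.png

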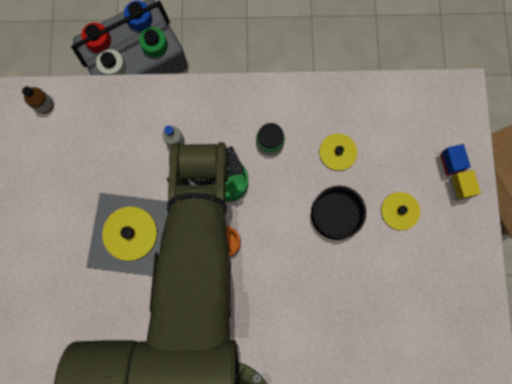

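```bash
python3 - <<'E'
from h import *
w=cam("wrist")
k=blobs(w,"green",300)
for kk in k:
  h=kk[:,0]
  for v in (200,220,235):
    s=kk[h[:,1]<v]
    if len(s)>20: print(len(s),circ(w,s,.072))
t={ "tub":None}
c=cam("top")
m=cv2.inRange(c["img"],(0,0,0),(45,45,45)); m[:175]=0;m[250:]=0;m[:,:300]=0;m[:,375:]=0
m=cv2.morphologyEx(m,cv2.MORPH_OPEN,np.ones((3,3)))
for kk in cv2.findContours(m,0,1)[0]:
  if cv2.contourArea(kk)>300: print("tub",cv2.contourArea(kk),circ(c,kk,.074))
E
```

```text
214 (array([ 0.6287369, -0.0069548]), np.float64(0.05581096387029084))
311 (array([ 0.62808095, -0.00720363]), np.float64(0.05635272997375837))
374 (array([ 0.62808753, -0.00723628]), np.float64(0.05636359612128665))
tub 2134.0 (array([ 0.52421082, -0.31374766]), np.float64(0.07400156619594954))
```

```bash
python3 - <<'E'
from h import *
print(go([.6024,.0403,.059]))
E
```

```text
[85.7  0.8 -5.5]
```

>>> {"fn": "play_rows", "kwargs": {"deltas": [[[10,0.8,-2.7,0,0,0,40],[20,0,-2.7,0,0,0,40],[20,0,0,0,0,0,40],[16,0,0,0,0,0,40],[12,0,0,0,0,0,40],[7,0,0,0,0,0,40],[0,0,0,0,0,0,40],[0,0,0,0,0,0,30],[0,0,0,0,0,0,20],[0,0,0,0,0,0,12]]], "grip_force": 40}}

```text
time_s: 10.9
ee_pos: [0.6031, 0.0398, 0.0606]
eef_rot: [2.714, 1.57, 0.033]
force: [0.0, 0.7, 0.1]
grip_width: 0.0191
```

>>> {"fn": "play_rows", "kwargs": {"deltas": [[[0,0,0,0,0,0,5],[0,0,0,0,0,0,2],[0,0,0,0,0,0,2],[0,0,0,0,0,0,2]]]}}

```text
time_s: 11.3
ee_pos: [0.603, 0.0397, 0.0603]
eef_rot: [2.528, 1.57, -0.153]
force: [-1.0, -1.7, 4.3]
grip_width: 0.0071
```

```bash
python3 - <<'E'
from h import *
p,T=tool();o=ctrl.get_obs();print(p,o["grip_width"],o["force"],o["moment"]);print(T.round(3))
cam("wrist","w5");cam("scene","s5")
E
```

```text
[0.60297409 0.03968575 0.06032123] 0.007117454131523922 [-1.00090217 -1.67547517  4.26009108] [-0.31195968  0.07328884  0.00403891]
[[ 0.001  0.445 -0.896]
 [-0.    -0.896 -0.445]
 [-1.     0.    -0.001]]
```

View pics/w5.png

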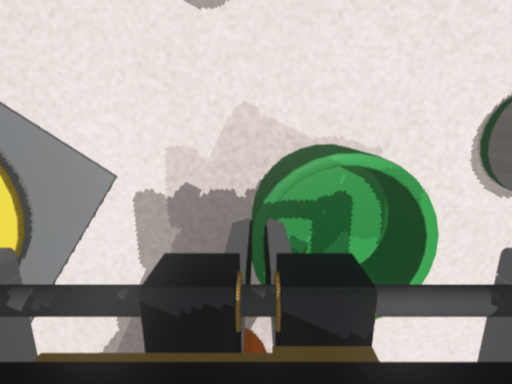

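View pics/s5.png

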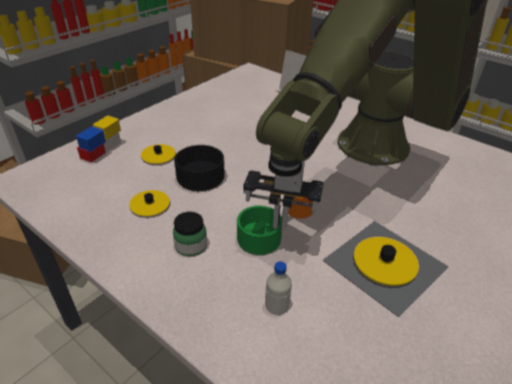

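```bash
python3 - <<'E'
from h import *
w=cam("wrist");s=cam("scene")
a=cv2.resize(w["img"][130:330,210:460,::-1],None,fx=2,fy=2,interpolation=2)
b=cv2.resize(s["img"][150:270,210:350,::-1],None,fx=2.0,fy=2.0,interpolation=2)
im=np.zeros((400,790,3),np.uint8);im[:,:500]=a;im[:240,505:785]=b;cv2.imwrite("pics/z5.png",im)
R=cv2.Rodrigues(np.array(w["rvec"]))[0];print("cam",(-R.T@np.array(w["tvec"]).ravel()),R[2])
E
```

```text
cam [0.66478796 0.07039097 0.23940087] [-0.2149207  -0.10645342 -0.97081242]
```

View pics/z5.png

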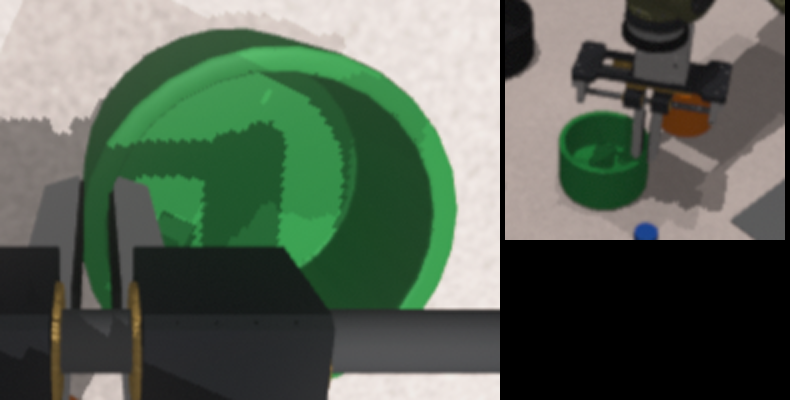

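The grip is on the green rim (wrist (262,240)). The bowl looks level; its outer wall shows only because the camera looks in from the side. Lifting slowly.

>>> {"fn": "play_rows", "kwargs": {"deltas": [[[-1,0,0,0,0,0,2],[-3,0,0,0,0,0,2],[-6,0,0,0,0,0,2],[-10,0,0,0,0,0,2],[-14,0,0,0,0,0,2],[-16,0,0,0,0,0,2],[-18,0,0,0,0,0,2],[-16,0,0,0,0,0,2],[-10,0,0,0,0,0,2],[-4,0,0,0,0,0,2]]]}}

```text
time_s: 12.5
ee_pos: [0.6032, 0.0398, 0.1596]
eef_rot: [2.707, 1.569, 0.026]
force: [-0.6, -0.3, -2.6]
grip_width: 0.0075
```

```bash
python3 - <<'E'
from h import *
p,T=tool();o=ctrl.get_obs();print(p,o["grip_width"],o["force"],o["moment"])
w=cam("wrist","w6");s=cam("scene","s6")
a=cv2.resize(w["img"][130:330,210:460,::-1],None,fx=2,fy=2,interpolation=2)
b=cv2.resize(s["img"][120:270,210:350,::-1],None,fx=2.0,fy=2.0,interpolation=2)
im=np.zeros((400,790,3),np.uint8);im[:,:500]=a;im[:300,505:785]=b;cv2.imwrite("pics/z6.png",im)
E
```

```text
[0.60315188 0.03981821 0.15961836] 0.0074662086453652615 [-0.59539456 -0.31827101 -2.55509422] [0.13313152 0.03764973 0.00425132]
```

View pics/z6.png

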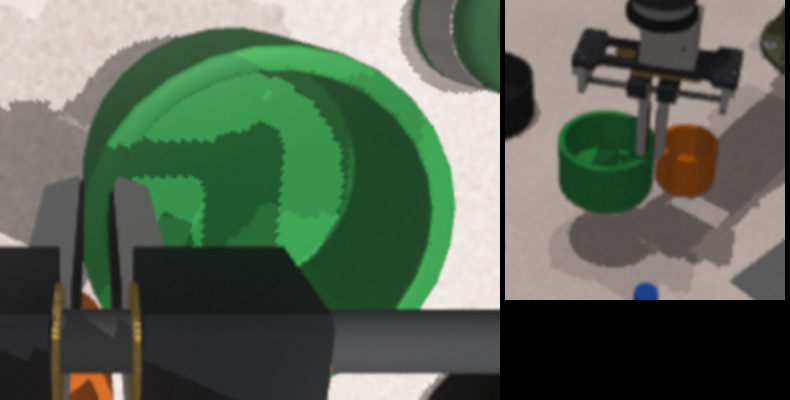

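```bash
cat >> h.py <<'E'
from scipy.optimize import least_squares
def rim(c,k,z,r,c0,lim=0.2,wedge=None):
    """fixed-radius circle through contour points on the side away from the camera's foot"""
    Rm=cv2.Rodrigues(np.array(c["rvec"],float))[0];f=(-Rm.T@np.array(c["tvec"],float).ravel())[:2]
    P=np.array([ray(c,p,z)[:2] for p in k[:,0].astype(float)]);q=np.array(c0,float)
    for _ in range(6):
        a=(q-f)/np.linalg.norm(q-f);d=P-q;n=np.linalg.norm(d,axis=1)
        S=(d@a/n>lim)&(abs(n-r)<.008)
        if wedge is not None: S&=wedge(k[:,0])
        q=least_squares(lambda x:np.linalg.norm(P[S]-x,axis=1)-r,q,loss="soft_l1",f_scale=.001).x
    return q,S.sum(),np.std(np.linalg.norm(P[S]-q,axis=1))
E
python3 - <<'E'
from h import *
t=cam("top","t7");w=cam("wrist");s=cam("scene")
img=t["img"].astype(int)
m=((img.max(2)<48)*255).astype(np.uint8); m[:175]=0;m[250:]=0;m[:,:300]=0;m[:,375:]=0
k=max(cv2.findContours(m,0,1)[0],key=cv2.contourArea)
k=max(cv2.findContours(m,0,cv2.CHAIN_APPROX_NONE)[0],key=cv2.contourArea)
print("tub top",rim(t,k,.074,.075,(.527,-.316)),rim(t,k,.074,.075,(.527,-.316),-.0))
img=s["img"].astype(int);m=((img.max(2)<48)*255).astype(np.uint8); m[:140]=0;m[192:]=0;m[:,:165]=0;m[:,232:]=0
k=max(cv2.findContours(m,0,cv2.CHAIN_APPROX_NONE)[0],key=cv2.contourArea)
print("tub scene",rim(s,k,.074,.075,(.527,-.316)))
for kk in blobs(t,"orange"): print("orange",rim(t,kk,.07,.042,(.453,0)))
p,T=tool();g=p[:2]+.054*T[:2,1]
k=blobs(w,"green",2000)[0]
q=rim(w,k,p[2]+.0117,.058,g,.2,lambda uv:(uv[:,0]>350)&(uv[:,1]<283));print("green in tool",q,g,"off tool y,z",(q[0]-p[:2])@T[:2,1:])
E
```

```text
tub top (array([ 0.52329963, -0.31282944]), np.int64(66), np.float64(0.0019303445798729813)) (array([ 0.52337871, -0.31270588]), np.int64(75), np.float64(0.002267997148181343))
tub scene (array([ 0.53739065, -0.30837275]), np.int64(51), np.float64(0.0015181404094062587))
orange (array([ 0.44550358, -0.00319017]), np.int64(9), np.float64(0.0019728691637099006))
green in tool (array([ 0.62082663, -0.00748528]), np.int64(73), np.float64(0.00021574415131258166)) [ 0.62646242 -0.00857461] off tool y,z [0.05051823 0.00456359]
```

View pics/t7.png

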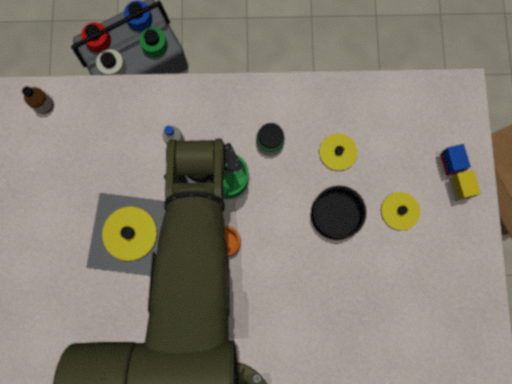

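```bash
python3 - <<'E'
from h import *
t=cam("top");s=cam("scene")
def ld(n,c):
    d=dict(c);d["img"]=cv2.imread(f"pics/{n}.png")[...,::-1].copy();return d
t0=ld("top0",t);s0=ld("scene0",s);t2=ld("t2",t)
print("green t0",rim(t0,blobs(t0,"green")[0],.072,.058,(.625,-.008)),rim(t2,blobs(t2,"green")[0],.072,.058,(.625,-.008)))
print("orange t0",rim(t0,blobs(t0,"orange")[0],.07,.042,(.453,0)),rim(t2,blobs(t2,"orange")[0],.07,.042,(.453,0)))
print("lid t0",rim(t0,blobs(t0,"yellow")[0],.082,.078,(.527,-.316)))
for th in (45,55,65,75,85):
  for nm,c,b in (("top",t,(175,250,300,375)),("scene",s,(140,192,165,232))):
    m=((c["img"].max(2)<th)*255).astype(np.uint8);M=np.zeros_like(m);M[b[0]:b[1],b[2]:b[3]]=m[b[0]:b[1],b[2]:b[3]]
    k=max(cv2.findContours(M,0,cv2.CHAIN_APPROX_NONE)[0],key=cv2.contourArea)
    print(th,nm,rim(c,k,.074,.075,(.527,-.316)))
E
```

```text
green t0 (array([ 0.61951099, -0.01053804]), np.int64(74), np.float64(0.002797058820266806)) (array([ 0.6216277 , -0.01044275]), np.int64(50), np.float64(0.001748333456941964))
orange t0 (array([ 0.44729165, -0.00322403]), np.int64(42), np.float64(0.0026040348603289104)) (array([ 0.44870366, -0.00227334]), np.int64(38), np.float64(0.0013149434980357657))
lid t0 (array([ 0.52629221, -0.3139304 ]), np.int64(70), np.float64(0.0011300723907397192))
45 top (array([ 0.52307377, -0.3126956 ]), np.int64(69), np.float64(0.002006301251405359))
45 scene (array([ 0.53728828, -0.30816326]), np.int64(51), np.float64(0.0015465973559178636))
55 top (array([ 0.52367176, -0.31321757]), np.int64(66), np.float64(0.0017554720067949664))
55 scene (array([ 0.53667214, -0.30868996]), np.int64(51), np.float64(0.0015641989576071547))
65 top (array([ 0.52429754, -0.31390801]), np.int64(67), np.float64(0.0015252652398979039))
65 scene (array([ 0.53664499, -0.3094302 ]), np.int64(52), np.float64(0.001499560554142985))
75 top (array([ 0.52438429, -0.31483943]), np.int64(67), np.float64(0.001300604601457343))
75 scene (array([ 0.53476801, -0.31067165]), np.int64(51), np.float64(0.001607051829790769))
85 top (array([ 0.52504536, -0.315411  ]), np.int64(67), np.float64(0.0013107225434500676))
85 scene (array([ 0.53449788, -0.3112082 ]), np.int64(51), np.float64(0.0015247379500984532))
```

>>> {"fn": "play_rows", "kwargs": {"deltas": [[[0,6,6,0,0,0,2],[0,14,14,0,0,0,2],[0,22,21,0,0,0,2],[0,28,27,0,0,0,2],[0,30,28,0,0,0,2],[0,30,28,0,0,0,2],[0,30,28,0,0,0,2],[0,28,27,0,0,0,2],[0,22,22,0,0,0,2],[0,13,13,0,0,0,2]]]}}

```text
time_s: 13.85
ee_pos: [0.5088, -0.2576, 0.1578]
eef_rot: [-0.169, 1.57, -2.852]
force: [1.0, 0.2, -3.5]
grip_width: 0.0073
```

>>> {"fn": "play_rows", "kwargs": {"deltas": [[[0,6,6,0,0,0,2],[0,2,2.6,0,0,0,2],[0,0,0,0,0,0,2]]]}}

```text
time_s: 14.15
ee_pos: [0.5061, -0.2658, 0.1578]
eef_rot: [-1.256, 1.571, 2.347]
force: [0.4, -0.0, -1.8]
grip_width: 0.0075
```

```bash
python3 - <<'E'
from h import *
p,T=tool();o=ctrl.get_obs();print(p,o["grip_width"],np.round(o["qpos"],2))
w=cam("wrist","w8");s=cam("scene","s8")
k=blobs(w,"green",2000)[0]; g=p[:2]+.054*T[:2,1]
q=rim(w,k,p[2]+.0117,.058,g,.2,lambda uv:(uv[:,0]>350)&(uv[:,1]<283));print("green",q,"off",(q[0]-p[:2])@T[:2,1:])
a=cv2.resize(w["img"][100:300,200:470,::-1],None,fx=1.8,fy=1.8,interpolation=2)
b=cv2.resize(s["img"][90:220,130:270,::-1],None,fx=2.0,fy=2.0,interpolation=2)
im=np.zeros((400,790,3),np.uint8);im[:a.shape[0],:a.shape[1]]=a;im[:260,505:785]=b;cv2.imwrite("pics/z8.png",im)
E
```

```text
[ 0.50605703 -0.26579853  0.15784473] 0.00745237303752282 [-0.55  0.39  1.51  0.    1.24  0.56]
green (array([ 0.52443696, -0.31285398]), np.int64(73), np.float64(0.00018739938150522936)) off [0.05032003 0.00446443]
```

View pics/z8.png

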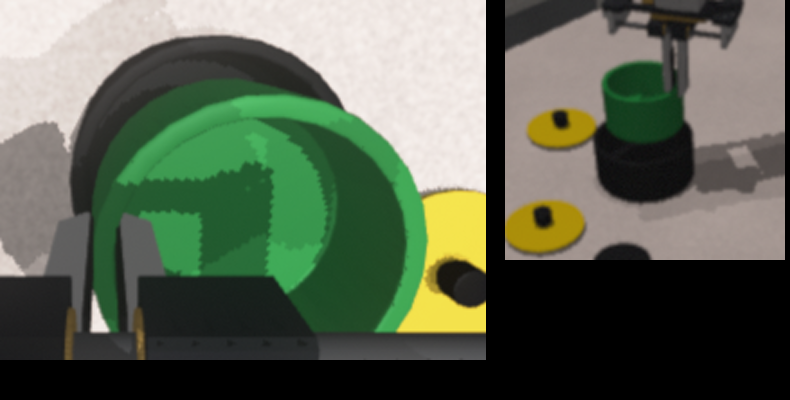

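>>> {"fn": "play_rows", "kwargs": {"deltas": [[[4,0,0,0,0,0,2],[6,0,0,0,0,0,2],[5,0,0,0,0,0,2],[2,0,0,0,0,0,2],[0,0,0,0,0,0,2]]]}}

```text
time_s: 14.75
ee_pos: [0.506, -0.2659, 0.1404]
eef_rot: [-1.009, 1.57, 2.594]
force: [-0.1, 0.2, -3.3]
grip_width: 0.0078
```

```bash
python3 - <<'E'
from h import *
p,T=tool();print(p)
w=cam("wrist","w9");s=cam("scene","s9");t=cam("top","t9")
def f(c,b,sc): return cv2.resize(c["img"][b[0]:b[1],b[2]:b[3],::-1],None,fx=sc,fy=sc,interpolation=2)
im=np.zeros((590,790,3),np.uint8)
for x,y,a in ((0,0,f(w,(100,300,180,420),1.7)),(420,0,f(s,(100,220,150,250),3.6)),(0,350,f(t,(160,270,290,400),2))):
    im[y:y+a.shape[0],x:x+a.shape[1]]=a
cv2.imwrite("pics/z9.png",im)
E
```

```text
[ 0.50598015 -0.26593926  0.14043836]
```

View pics/z9.png

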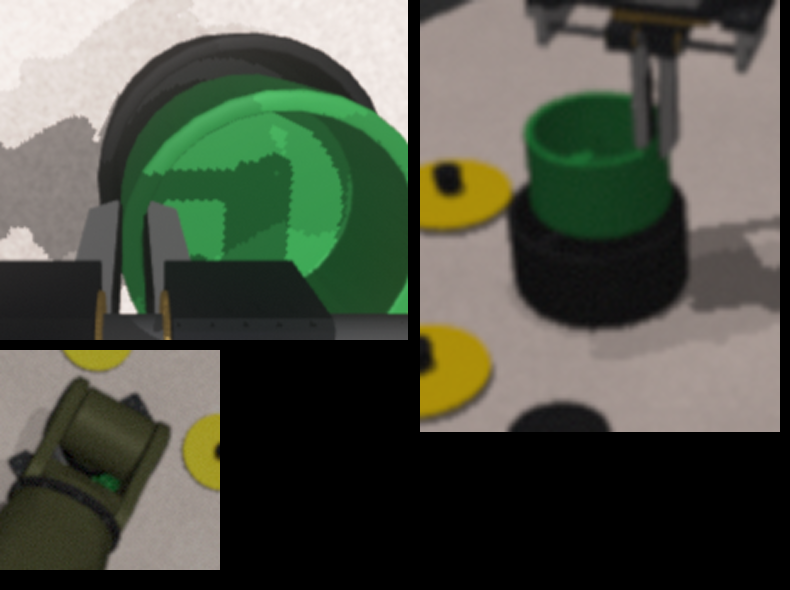

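>>> {"fn": "play_rows", "kwargs": {"deltas": [[[4,0,0,0,0,0,2],[4,0,0,0,0,0,2],[4,0,0,0,0,0,2],[4,0,0,0,0,0,2],[4,0,0,0,0,0,2]]]}}

```text
time_s: 15.4
ee_pos: [0.5061, -0.2661, 0.1205]
eef_rot: [-1.174, 1.571, 2.428]
force: [-0.6, -0.1, -2.0]
grip_width: 0.0079
```

```bash
python3 - <<'E'
from h import *
w=cam("wrist","w10");s=cam("scene","s10")
def f(c,b,sc): return cv2.resize(c["img"][b[0]:b[1],b[2]:b[3],::-1],None,fx=sc,fy=sc,interpolation=2)
im=np.zeros((590,790,3),np.uint8)
for x,y,a in ((0,0,f(w,(100,300,180,420),1.7)),(420,0,f(s,(100,220,150,250),3.6))):
    im[y:y+a.shape[0],x:x+a.shape[1]]=np.clip(a.astype(int)*2,0,255)
cv2.imwrite("pics/z10.png",im)
E
```

View pics/z10.png

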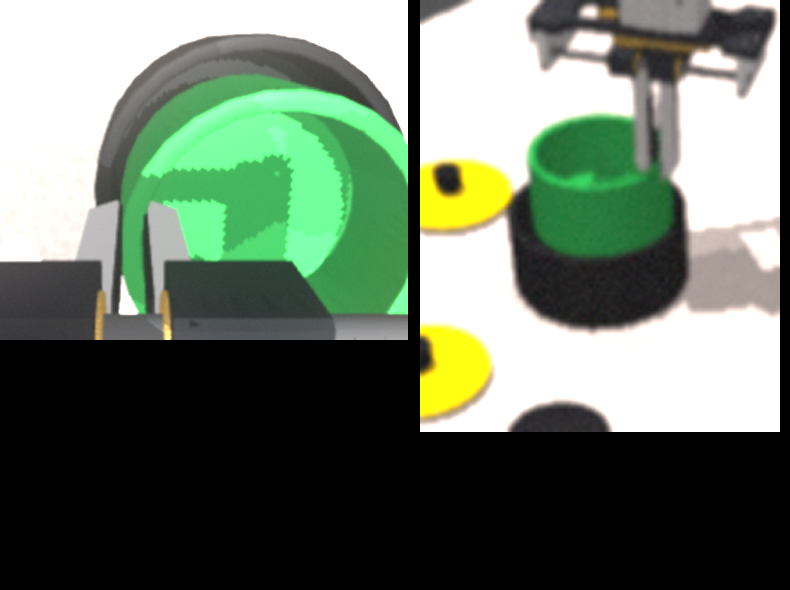

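The bowl's bottom is inside the tub's mouth with gaps visible all round and no side force. Continuing down.

>>> {"fn": "play_rows", "kwargs": {"deltas": [[[5,0,0,0,0,0,2],[5,0,0,0,0,0,2],[5,0,0,0,0,0,2],[5,0,0,0,0,0,2],[5,0,0,0,0,0,2],[5,0,0,0,0,0,2],[4,0,0,0,0,0,2],[3,0,0,0,0,0,2],[1,0,0,0,0,0,2],[0,0,0,0,0,0,2]]]}}

```text
time_s: 16.5
ee_pos: [0.5061, -0.2661, 0.0829]
eef_rot: [-1.491, 1.571, 2.111]
force: [0.0, 0.1, -2.8]
grip_width: 0.0075
```

>>> {"fn": "play_rows", "kwargs": {"deltas": [[[1,0,0,0,0,0,2],[1,0,0,0,0,0,2],[0.5,0,0,0,0,0,2],[0,0,0,0,0,0,2]]]}}

```text
time_s: 16.9
ee_pos: [0.5061, -0.2661, 0.0804]
eef_rot: [-0.598, 1.571, 3.005]
force: [0.4, 0.4, -2.8]
grip_width: 0.0075
```

>>> {"fn": "play_rows", "kwargs": {"deltas": [[[1,0,0,0,0,0,2],[0.5,0,0,0,0,0,2],[0.5,0,0,0,0,0,2],[0,0,0,0,0,0,2]]]}}

```text
time_s: 17.3
ee_pos: [0.5061, -0.2661, 0.0785]
eef_rot: [2.407, 1.571, -0.274]
force: [-0.4, -0.6, -1.5]
grip_width: 0.0074
```

>>> {"fn": "play_rows", "kwargs": {"deltas": [[[0.5,0,0,0,0,0,2],[0.5,0,0,0,0,0,2],[0,0,0,0,0,0,2]]]}}

```text
time_s: 17.6
ee_pos: [0.5062, -0.2661, 0.0783]
eef_rot: [2.147, 1.57, -0.534]
force: [-4.6, 3.6, 8.7]
grip_width: 0.0076
```

Contact at the expected height. Releasing.

>>> {"fn": "play_rows", "kwargs": {"deltas": [[[0,0,0,0,0,0,12],[0,0,0,0,0,0,20],[0,0,0,0,0,0,30],[0,0,0,0,0,0,30],[-5,0,0,0,0,0,30],[-15,0,0,0,0,0,30],[-25,0,0,0,0,0,30],[-25,0,0,0,0,0,30],[-10,0,0,0,0,0,30],[0,0,0,0,0,0,40]]]}}

```text
time_s: 18.6
ee_pos: [0.5067, -0.2664, 0.1593]
eef_rot: [2.14, 1.568, -0.541]
force: [0.4, 0.4, 0.0]
grip_width: 0.0348
```

```bash
python3 - <<'E'
from h import *
p,T=tool();print(p,ctrl.get_obs()["force"])
w=cam("wrist","w11");s=cam("scene","s11")
k=blobs(w,"green",2000)[0]
q=rim(w,k,.09,.058,(.526,-.3155),-.9,lambda uv:(uv[:,1]<220));print("green",q)
def f(c,b,sc): return cv2.resize(c["img"][b[0]:b[1],b[2]:b[3],::-1],None,fx=sc,fy=sc,interpolation=2)
im=np.zeros((590,790,3),np.uint8)
for x,y,a in ((0,0,f(w,(80,330,180,430),1.65)),(420,0,f(s,(100,220,150,250),3.6))):
    im[y:y+a.shape[0],x:x+a.shape[1]]=np.clip(a.astype(int)*1.6,0,255)
cv2.imwrite("pics/z11.png",im)
q=np.array([.4505,-.001,.17])-.038*np.r_[T[:2,1],0];print(q,go(q))
E
```

```text
[ 0.50667133 -0.26641317  0.15926825] [0.35074245 0.43277709 0.00637289]
green (array([ 0.52406966, -0.31593994]), np.int64(157), np.float64(0.0006319113800200416))
[0.43360196 0.03303596 0.17      ] [ -13.  -299.9  -68.3]
```

View pics/z11.png

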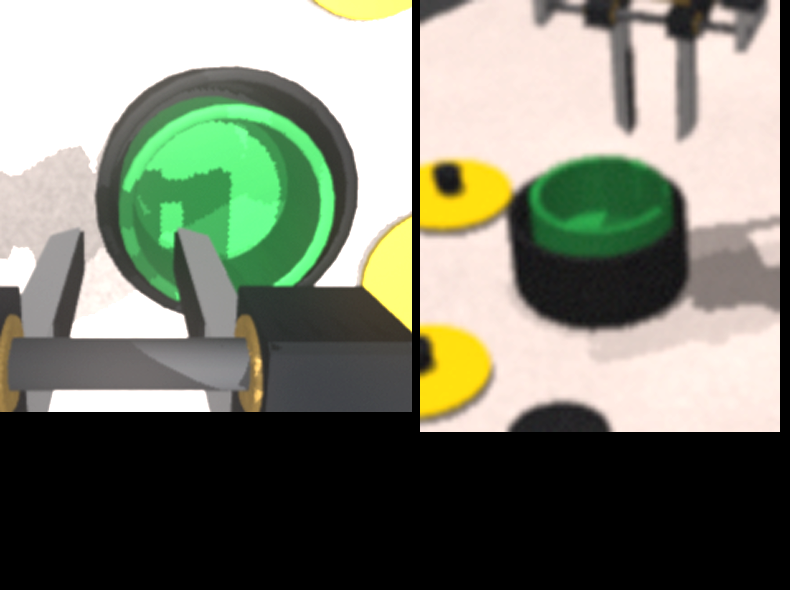

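The green bowl sits inside the tub, flat and let go, with a clear ring around it. Now the orange bowl.

>>> {"fn": "play_rows", "kwargs": {"deltas": [[[-5,-12,-3,0,0,0,40],[-5,-25,-6,0,0,0,40],[0,-36,-8,0,0,0,40],[0,-40,-9,0,0,0,40],[0,-40,-9,0,0,0,40],[0,-40,-9,0,0,0,40],[0,-40,-9,0,0,0,40],[5,-36,-8,0,0,0,40],[5,-21,-5,0,0,0,40],[5,-10,-2.3,0,0,0,40]]]}}

```text
time_s: 19.7
ee_pos: [0.4328, 0.0349, 0.1519]
eef_rot: [-0.638, 1.57, 2.967]
force: [-0.0, -0.1, -0.1]
grip_width: 0.0397
```

>>> {"fn": "play_rows", "kwargs": {"deltas": [[[0,0,0,0,0,0,40],[0,0,0,0,0,0,40]]]}}

```text
time_s: 19.9
ee_pos: [0.4339, 0.0325, 0.1523]
eef_rot: [-0.224, 1.57, -2.905]
force: [0.3, -0.0, 0.2]
grip_width: 0.0401
```

```bash
python3 - <<'E'
from h import *
p,T=tool();print(p,np.round(ctrl.get_obs()["qpos"],2))
w=cam("wrist","w12");t=cam("top","t12")
for k in blobs(w,"orange",1000):
  for v in (200,220,240):
    print("orange",rim(w,k,.07,.042,(.4505,-.001),-2,lambda uv:(uv[:,1]<v)))
k=blobs(t,"green",150)
for kk in k:
  print(cv2.contourArea(kk),circ(t,kk,.09),rim(t,kk,.09,.058,(.525,-.316)))
E
```

```text
[0.43392096 0.03251382 0.15233164] [-0.01  0.1   1.89 -0.    1.15  1.1 ]
orange (array([0.45215594, 0.00247371]), np.int64(141), np.float64(0.0010537655006400053))
orange (array([0.4524908 , 0.00250252]), np.int64(181), np.float64(0.0010576167368524132))
orange (array([0.45380189, 0.0027116 ]), np.int64(236), np.float64(0.0011225942319073397))
1452.0 (array([ 0.52388141, -0.31488261]), np.float64(0.06044209962808703)) (array([ 0.52484637, -0.31664414]), np.int64(53), np.float64(0.0008161832256847608))
314.0 (array([1.03820753, 0.20574527]), np.float64(0.039914997916658077)) (array([ 0.525, -0.316]), np.int64(0), np.float64(nan))
  ret = _var(a, axis=axis, dtype=dtype, out=out, ddof=ddof,
  arrmean = um.true_divide(arrmean, div, out=arrmean,
  ret = ret.dtype.type(ret / rcount)
```

View pics/w12.png

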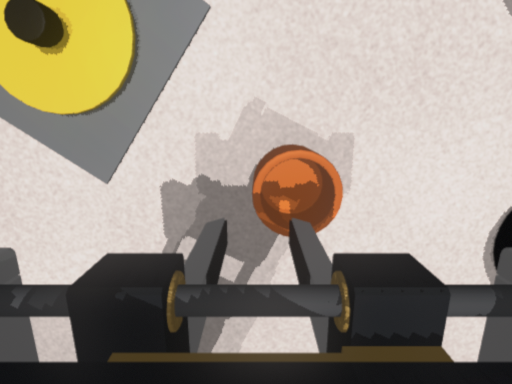

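View pics/t12.png

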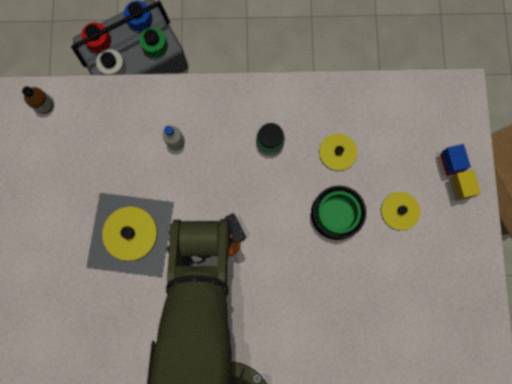

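>>> {"fn": "play_rows", "kwargs": {"deltas": [[[10,-1,0,0,0,0,40],[20,0,0,0,0,0,40],[22,0,0,0,0,0,40],[18,0,0,0,0,0,40],[14,0,0,0,0,0,40],[8,0,0,0,0,0,40],[1.5,0,0,0,0,0,40],[0,0,0,0,0,0,30],[0,0,0,0,0,0,20],[0,0,0,0,0,0,12]]], "grip_force": 35}}

```text
time_s: 21.0
ee_pos: [0.4338, 0.0339, 0.0595]
eef_rot: [2.707, 1.57, 0.026]
force: [-0.6, -0.4, -0.1]
grip_width: 0.0193
```

>>> {"fn": "play_rows", "kwargs": {"deltas": [[[0,0,0,0,0,0,5],[0,0,0,0,0,0,2],[0,0,0,0,0,0,2],[0,0,0,0,0,0,2]]]}}

```text
time_s: 21.4
ee_pos: [0.4337, 0.0339, 0.0593]
eef_rot: [2.608, 1.57, -0.073]
force: [0.1, -0.8, 6.5]
grip_width: 0.0081
```

```bash
python3 - <<'E'
from h import *
p,T=tool();o=ctrl.get_obs();print(p,o["grip_width"],o["force"],o["moment"])
w=cam("wrist","w13");s=cam("scene","s13")
k=blobs(w,"orange",1000)[0]; g=p[:2]+.038*T[:2,1]
q=rim(w,k,.07,.042,g,.2,lambda uv:(uv[:,0]>300)&(uv[:,1]<250));print("orange",q,"off",(q[0]-p[:2])@T[:2,1:])
def f(c,b,sc): return cv2.resize(c["img"][b[0]:b[1],b[2]:b[3],::-1],None,fx=sc,fy=sc,interpolation=2)
im=np.zeros((590,790,3),np.uint8)
for x,y,a in ((0,0,f(w,(80,330,180,430),1.65)),(420,0,f(s,(100,270,240,360),3))):
    im[y:y+a.shape[0],x:x+a.shape[1]]=a
cv2.imwrite("pics/z13.png",im)
E
```

```text
[0.43369355 0.03386342 0.05927025] 0.008100012503855584 [ 0.09691425 -0.75973111  6.54513353] [-0.09339878  0.1215364  -0.03801391]
orange (array([0.4515942 , 0.00349279]), np.int64(35), np.float64(0.00020892619623907055)) off [ 0.0351627  -0.00252835]
```

View pics/z13.png

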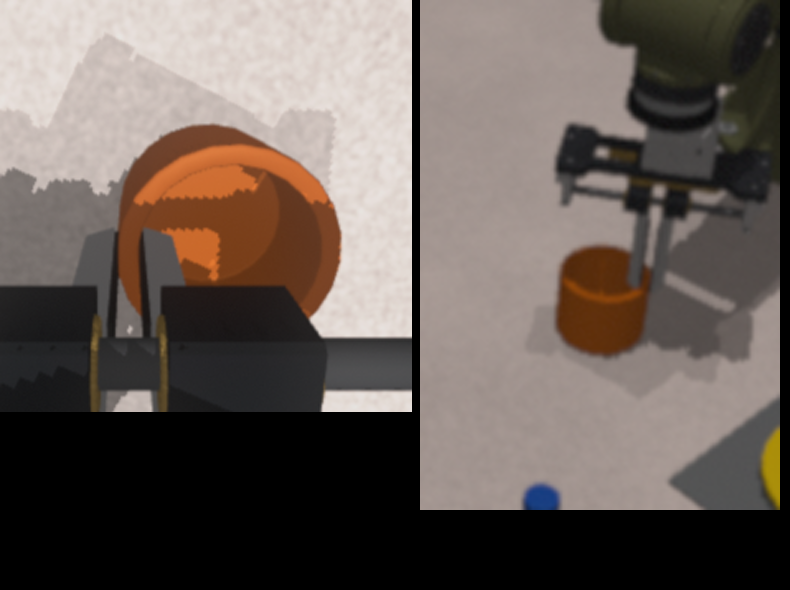

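>>> {"fn": "play_rows", "kwargs": {"deltas": [[[-1,0,0,0,0,0,2],[-3,0,0,0,0,0,2],[-6,0,0,0,0,0,2],[-10,0,0,0,0,0,2],[-16,0,0,0,0,0,2],[-20,0,0,0,0,0,2],[-22,0,0,0,0,0,2],[-20,0,0,0,0,0,2],[-12,0,0,0,0,0,2],[-5,0,0,0,0,0,2]]]}}

```text
time_s: 22.5
ee_pos: [0.4337, 0.0339, 0.1752]
eef_rot: [2.665, 1.569, -0.015]
force: [-1.0, 0.2, -2.0]
grip_width: 0.0079
```

```bash
python3 - <<'E'
from h import *
p,T=tool();o=ctrl.get_obs();print(p,o["grip_width"],o["force"])
w=cam("wrist","w14");s=cam("scene","s14");t=cam("top")
k=blobs(w,"orange",1000)[0]; g=p[:2]+.038*T[:2,1]
q=rim(w,k,p[2]+.0107,.042,g,.2,lambda uv:(uv[:,0]>300)&(uv[:,1]<250));print("orange",q,"off",(q[0]-p[:2])@T[:2,1:])
for kk in blobs(t,"green",600): print("green",circ(t,kk,.09),rim(t,kk,.09,.058,(.525,-.316)))
def f(c,b,sc): return cv2.resize(c["img"][b[0]:b[1],b[2]:b[3],::-1],None,fx=sc,fy=sc,interpolation=2)
im=np.zeros((590,790,3),np.uint8)
for x,y,a in ((0,0,f(w,(80,330,180,430),1.65)),(420,0,f(s,(100,270,240,360),3))):
    im[y:y+a.shape[0],x:x+a.shape[1]]=a
cv2.imwrite("pics/z14.png",im)
tgt=np.r_[.525,-.316]-.037*T[:2,1]+.0035*T[:2,2];print(go(np.r_[tgt,.168]))
E
```

```text
[0.43374826 0.03387983 0.17524836] 0.007858130714478325 [-0.9697657   0.15283068 -1.95710661]
orange (array([0.45152221, 0.00378838]), np.int64(35), np.float64(0.0002075403011791836)) off [ 0.03485645 -0.00253681]
green (array([ 0.52421962, -0.31529303]), np.float64(0.06018632194125985)) (array([ 0.52492573, -0.31679641]), np.int64(53), np.float64(0.0008186188848010679))
[  5.5 317.2  76.9]
```

View pics/z14.png

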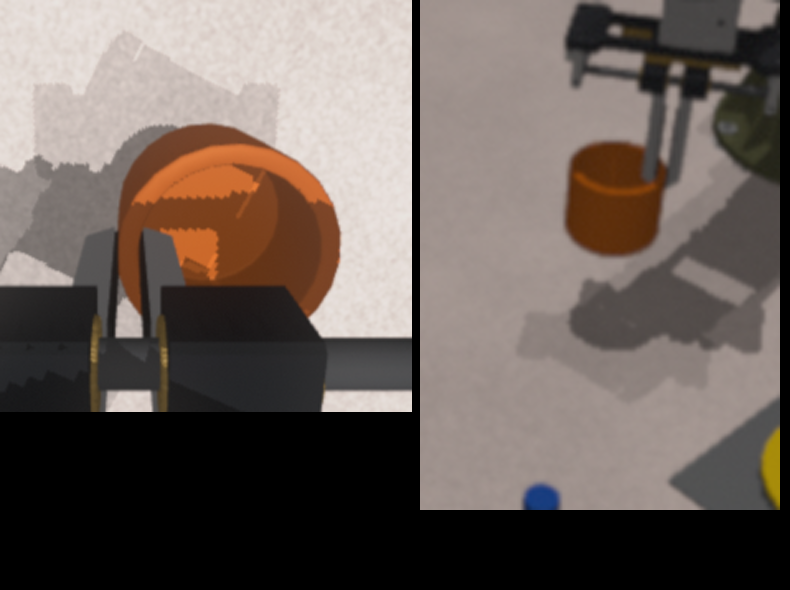

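Orange is held level. Carrying it over the green bowl.

>>> {"fn": "play_rows", "kwargs": {"deltas": [[[0,8,2,0,0,0,2],[0,20,4.6,0,0,0,2],[0,32,8,0,0,0,2],[0,38,9,0,0,0,2],[0,40,9,0,0,0,2],[0,40,9,0,0,0,2],[0,40,9,0,0,0,2],[0,38,9,0,0,0,2],[0,30,7,0,0,0,2],[0,18,4.5,0,0,0,2]]]}}

```text
time_s: 23.65
ee_pos: [0.5045, -0.2727, 0.1725]
eef_rot: [-0.898, 1.569, 2.703]
force: [-0.6, 0.3, -1.8]
grip_width: 0.0079
```

>>> {"fn": "play_rows", "kwargs": {"deltas": [[[3,8,2,0,0,0,2],[5,4,1,0,0,0,2],[3,0.5,0,0,0,0,2],[0,0,0,0,0,0,2]]]}}

```text
time_s: 24.05
ee_pos: [0.5075, -0.2817, 0.1622]
eef_rot: [-1.1, 1.569, 2.503]
force: [0.3, 0.2, -1.2]
grip_width: 0.0081
```

```bash
cat > look.py <<'E'
from h import *
import sys
n=sys.argv[1]
p,T=tool();o=ctrl.get_obs();print(p,o["grip_width"],o["force"],"to target",go([.5074,-.2829,p[2]]))
w=cam("wrist","w"+n);s=cam("scene","s"+n)
def f(c,b,sc): return cv2.resize(c["img"][b[0]:b[1],b[2]:b[3],::-1],None,fx=sc,fy=sc,interpolation=2)
im=np.zeros((590,790,3),np.uint8)
for x,y,a in ((0,0,f(w,(80,330,180,430),1.65)),(420,0,f(s,(90,220,150,250),3.6))):
    im[y:y+a.shape[0],x:x+a.shape[1]]=np.clip(a.astype(int)*1.5,0,255)
cv2.imwrite(f"pics/z{n}.png",im)
E
python3 look.py 15
```

```text
[ 0.50754817 -0.28172595  0.16216748] 0.008051632237667729 [ 0.25354343  0.24841641 -1.2177836 ] to target [-0.   1.   0.7]
```

View pics/z15.png

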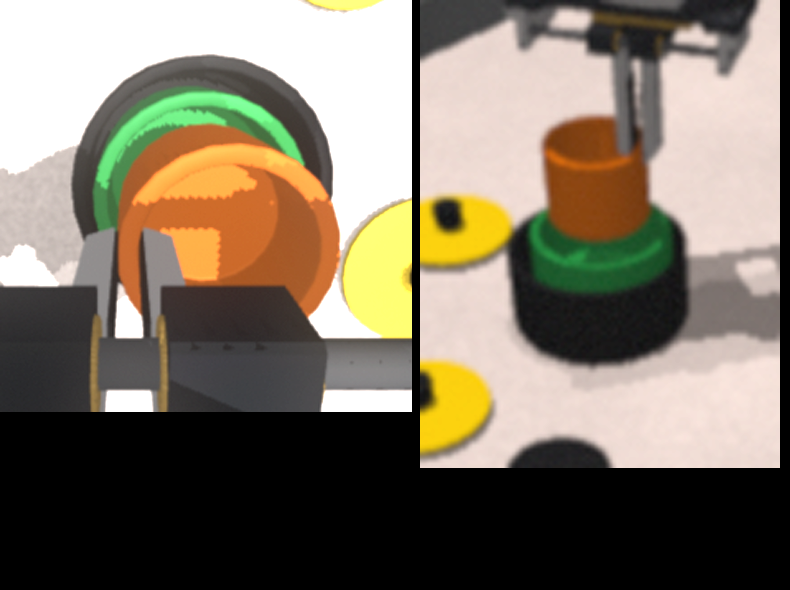

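>>> {"fn": "play_rows", "kwargs": {"deltas": [[[3,1,0.7,0,0,0,2],[5,0,0,0,0,0,2],[5,0,0,0,0,0,2],[5,0,0,0,0,0,2],[4,0,0,0,0,0,2],[0,0,0,0,0,0,2]]]}}

```text
time_s: 24.75
ee_pos: [0.5074, -0.2836, 0.1401]
eef_rot: [-1.054, 1.57, 2.549]
force: [-0.6, -0.2, -2.2]
grip_width: 0.0078
```

```bash
python3 look.py 16
```

```text
[ 0.50737513 -0.28361537  0.14014389] 0.007809951178993325 [-0.59478343 -0.16201303 -2.19695736] to target [ 0.  -0.6 -0.3]
```

View pics/z16.png

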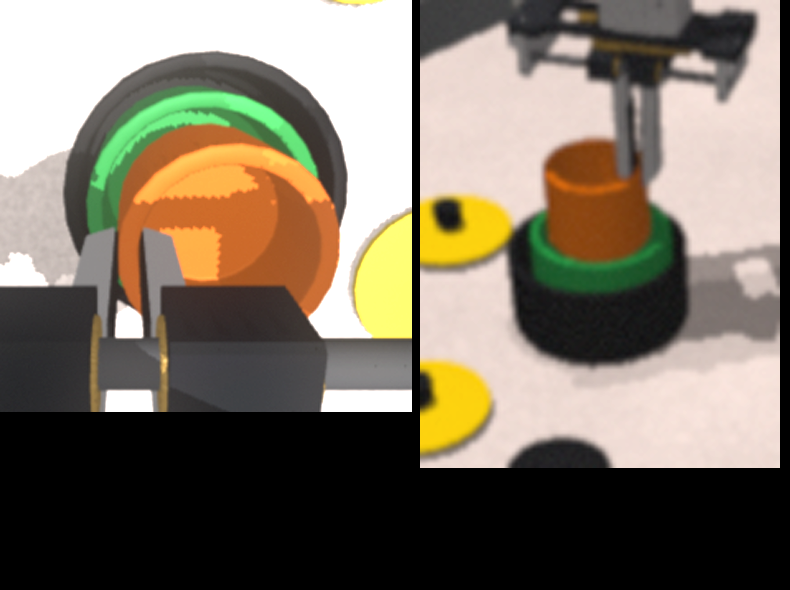

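No side force, and the orange bottom is inside the green rim. Lowering on.

>>> {"fn": "play_rows", "kwargs": {"deltas": [[[4,0,0,0,0,0,2],[6,0,0,0,0,0,2],[6,0,0,0,0,0,2],[6,0,0,0,0,0,2],[6,0,0,0,0,0,2],[5,0,0,0,0,0,2],[4,0,0,0,0,0,2],[3,0,0,0,0,0,2],[1.5,0,0,0,0,0,2],[0,0,0,0,0,0,2]]]}}

```text
time_s: 25.85
ee_pos: [0.5076, -0.2838, 0.0993]
eef_rot: [-1.022, 1.571, 2.58]
force: [0.0, 0.4, -1.1]
grip_width: 0.008
```

>>> {"fn": "play_rows", "kwargs": {"deltas": [[[1,0,0,0,0,0,2],[0.5,0,0,0,0,0,2],[0.5,0,0,0,0,0,2],[0,0,0,0,0,0,2]]]}}

```text
time_s: 26.25
ee_pos: [0.5076, -0.2837, 0.0975]
eef_rot: [-2.444, 1.571, 1.159]
force: [-0.0, 1.0, -2.3]
grip_width: 0.0079
```

>>> {"fn": "play_rows", "kwargs": {"deltas": [[[0.5,0,0,0,0,0,2],[0.5,0,0,0,0,0,2],[0.5,0,0,0,0,0,2],[0.3,0,0,0,0,0,2],[0,0,0,0,0,0,2]]]}}

```text
time_s: 26.75
ee_pos: [0.5076, -0.2838, 0.0956]
eef_rot: [-1.256, 1.571, 2.346]
force: [-0.1, 0.3, -0.9]
grip_width: 0.008
```

>>> {"fn": "play_rows", "kwargs": {"deltas": [[[0.5,0,0,0,0,0,2],[0.5,0,0,0,0,0,2],[0,0,0,0,0,0,2]]]}}

```text
time_s: 27.05
ee_pos: [0.5077, -0.2838, 0.0954]
eef_rot: [2.107, 1.57, -0.574]
force: [-3.0, 2.3, 6.2]
grip_width: 0.008
```

Contact at the expected height (0.0953). Releasing and rising.

>>> {"fn": "play_rows", "kwargs": {"deltas": [[[0,0,0,0,0,0,12],[0,0,0,0,0,0,20],[0,0,0,0,0,0,26],[0,0,0,0,0,0,26],[-5,0,0,0,0,0,26],[-15,0,0,0,0,0,26],[-30,0,0,0,0,0,26],[-30,0,0,0,0,0,26],[-20,0,0,0,0,0,26],[0,0,0,0,0,0,40]]]}}

```text
time_s: 28.05
ee_pos: [0.5086, -0.2844, 0.1988]
eef_rot: [2.107, 1.565, -0.574]
force: [-0.3, 0.2, 0.3]
grip_width: 0.0306
```

>>> {"fn": "play_rows", "kwargs": {"deltas": [[[0,-15,0,0,0,0,40],[0,-30,0,0,0,0,40],[0,-40,0,0,0,0,40],[0,-40,0,0,0,0,40],[0,-40,0,0,0,0,40],[0,-30,0,0,0,0,40],[0,-10,0,0,0,0,40],[0,0,0,0,0,0,40],[0,0,0,0,0,0,40]]]}}

```text
time_s: 28.95
ee_pos: [0.4169, -0.1008, 0.1946]
eef_rot: [1.71, 1.571, -0.971]
force: [0.8, -0.9, -0.3]
grip_width: 0.0405
```

```bash
python3 - <<'E'
from h import *
o=ctrl.get_obs();print(o["ee_pos"],o["force"],o["time_s"],np.abs(o["joint_vel"]).max())
w=cam("wrist");s=cam("scene");t=cam("top","t20");cv2.imwrite("pics/s20.png",s["img"][...,::-1])
for n,c,r,z in (("orange",t,.042,.106),("green",t,.058,.09)):
  for kk in blobs(c,n,200): print(n,circ(c,kk,z))
print("lid",circ(t,blobs(t,"yellow")[0],.02))
def f(c,b,sc): return cv2.resize(c["img"][b[0]:b[1],b[2]:b[3],::-1],None,fx=sc,fy=sc,interpolation=2)
im=np.zeros((590,790,3),np.uint8)
for x,y,a in ((0,0,f(w,(0,384,0,512),.8)),(420,0,f(s,(110,210,150,250),3.6)),(0,310,f(t,(160,260,280,400),2.7))):
    im[y:y+a.shape[0],x:x+a.shape[1]]=np.clip(a.astype(int)*1.5,0,255)
cv2.imwrite("pics/z20.png",im)
E
```

```text
[ 0.41690484 -0.10081893  0.19459608] [ 0.77701225 -0.92566922 -0.29775845] 28.95 0.011630770193656612
orange (array([ 0.52527136, -0.31568912]), np.float64(0.04236173536445158))
green (array([ 0.52406768, -0.31500487]), np.float64(0.06036272427531825))
green (array([1.03805194, 0.2056147 ]), np.float64(0.04017925381659509))
lid (array([0.48299427, 0.2769186 ]), np.float64(0.0777580234914997))
```

View pics/z20.png

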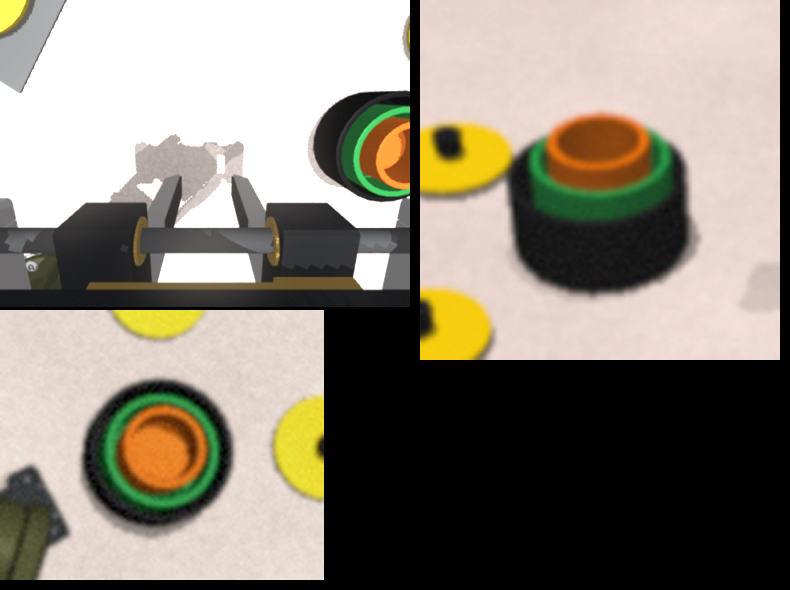

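View pics/s20.png

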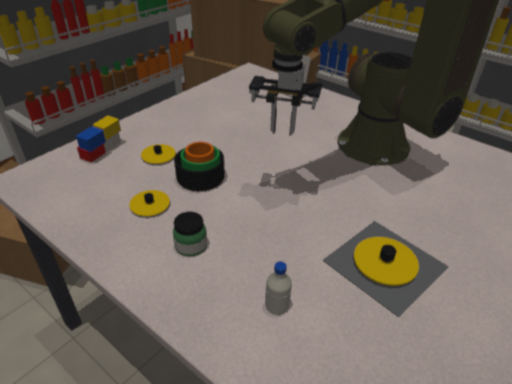

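The pictures show the bowls nested, level and concentric, the lid flat on the mat, the jar and bottle in place, and the robot clear. Handing in.

```bash
python3 -c "
from station import hand_in
print(hand_in())"
```

```text
the job is handed in; nothing more can be done
None
```

The job is done and handed in at about 29 s of robot time; the hand-in gave no verdict. I laid the lid knob up on the mat, set the green bowl down in the tub and let it go, then set the orange bowl down inside the green one.

Last checks before handing in:
- **Lid:** it lies flat on the mat, its centre about 2 mm from the mat's centre.
- **Bowls:** they measure about 1.5 mm apart, centre to centre, in the top view and look level. Both touched down at the expected heights.
- **Tub, jar and bottle:** they look unmoved in the pictures; I judged this by eye and did not measure it again.
- **Robot:** it stood well clear and touched nothing.

The wrist camera put the held green bowl about 3 mm, and the tub-to-mat lid 1 to 2 mm, from where the arm's own readings placed them. The scene camera put the tub about 1 cm from the top view's reading. I worked from the top view and the arm's readings, and both bowls went in without side contact.

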